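Power up the injection rig at its switch boxes in order

TASK

Power up the injection rig at its four switch boxes, whose black keys stay down once pressed: with the fingertips press the round key, then the long bar key, then the small square key, each lightly and one after the other, until it is down and stays down. Leave the cross-shaped key up, and do not move the rack, bottle, can or dish standing about. Grasp nothing, and finish with the hand clear of everything.

Things in the scene. Friction and masses are not known exactly. Their poses are not given: they have to be found in the camera images.
- sw_round: Low grey switch box, screwed to the worktop, foot 72 x 72 mm, housing top 30 mm above the worktop, carrying one round key, a 34 mm disc, black, at its centre. Origin: centre of the underside; z up; a cable stub points along +x.
- sw_round_top (a point): Centre of the flat top of the round key; moves with the key. 44 mm above the worktop when up (14 mm above its box), 36 mm when fully down.
- sw_round_key (a joint): Stroke of the round key, straight down: 0 is up, 0.008 m fully down. Moves under about 3 N of push, no spring: it stays where it is left. Past 0.005 m it is switched on.
- sw_bar: Low grey switch box, screwed to the worktop, foot 72 x 72 mm, housing top 30 mm above the worktop, carrying one long bar key, 14 x 46 mm (long side along the box's y), black, at its centre. Origin: centre of the underside; z up; a cable stub points along +x.
- sw_bar_top (a point): Centre of the flat top of the bar key; moves with the key. 44 mm above the worktop when up (14 mm above its box), 36 mm when fully down.
- sw_bar_key (a joint): Stroke of the bar key, straight down: 0 is up, 0.008 m fully down. Moves under about 3 N of push, no spring: it stays where it is left. Past 0.005 m it is switched on.
- sw_square: Low grey switch box, screwed to the worktop, foot 72 x 72 mm, housing top 30 mm above the worktop, carrying one small square key, 21 x 21 mm, black, at its centre. Origin: centre of the underside; z up; a cable stub points along +x.
- sw_square_top (a point): Centre of the flat top of the square key; moves with the key. 44 mm above the worktop when up (14 mm above its box), 36 mm when fully down.
- sw_square_key (a joint): Stroke of the square key, straight down: 0 is up, 0.008 m fully down. Moves under about 3 N of push, no spring: it stays where it is left. Past 0.005 m it is switched on.
- sw_cross: Low grey switch box, screwed to the worktop, foot 72 x 72 mm, housing top 30 mm above the worktop, carrying one cross-shaped key, two 40 x 12 mm arms (along the box's x and y), black, at its centre. Origin: centre of the underside; z up; a cable stub points along +x.
- sw_cross_top (a point): Centre of the flat top of the cross key; moves with the key. 44 mm above the worktop when up (14 mm above its box), 36 mm when fully down.
- sw_cross_key (a joint): Stroke of the cross key, straight down: 0 is up, 0.008 m fully down. Moves under about 3 N of push, no spring: it stays where it is left. Past 0.005 m it is switched on.
- tube_rack: Clear tube rack, 56 x 118 x 30 mm, empty, standing loose as a bystander. Origin: centre of the underside.
- bottle: White screw-cap bottle, 34 mm across, 65 mm high, standing loose as a bystander. Origin: centre of the underside.
- can: Screw can of an objective, 40 mm across, 61 mm high, standing loose as a bystander. Origin: centre of the underside.
- dish: Clear culture dish, 62 mm across, 18 mm high, standing loose as a bystander. Origin: centre of the underside.
- manipulator_right: Tall black micromanipulator, fixed, always in the same place, an obstacle between two switch boxes on its left (+y) and two on its right (-y). It fills about x 0.43 to 0.60, y -0.17 to 0.0, up to 0.37 m high, much of it overhanging from 0.14 m up; a thin arm runs on from its top towards the microscope beyond. In front of it, at x below 0.38, the way from side to side is free. Origin: a point on its mounting, not its middle.

How it is judged:
On the way, in this order (a step that is already met when the one before it is completed fails the run):
1. round key down, the others still up (value of joint sw_round_key above 0.005 m and value of joint each of sw_bar_key, sw_square_key, sw_cross_key below 0.0025 m), for 0.1 s.
2. then the bar key down too, square and cross still up (value of joint each of sw_round_key, sw_bar_key above 0.005 m and value of joint each of sw_square_key, sw_cross_key below 0.0025 m), for 0.1 s.
3. then the square key down too, cross still up (value of joint each of sw_round_key, sw_bar_key, sw_square_key above 0.005 m and value of joint sw_cross_key below 0.0025 m), for 0.1 s.
At the end, for the whole second after the job is handed in: The round, bar and square keys are each more than 5 mm down of 8, the cross key less than 2.5 mm; rack, bottle, can and dish are at rest within 20 mm of where they stood (all of step 3 and distance of each of tube_rack, bottle, can, dish from where it was at the start of the episode below 0.02 m and linear speed of each of tube_rack, bottle, can, dish below 0.02 m/s); the robot touches nothing.
It fails at once if the cross key was pushed (value of joint sw_cross_key above 0.0025 m).
It fails at once if a switch box was pushed harder than 30 N (contact force between any of the fingers, the arm and sw_round above 30 N or contact force between any of the fingers, the arm and sw_bar above 30 N or contact force between any of the fingers, the arm and sw_square above 30 N or contact force between any of the fingers, the arm and sw_cross above 30 N).
It fails at once if the rack, bottle, can or dish was displaced or lifted by more than 20 mm (distance of any of tube_rack, bottle, can, dish from where it was at the start of the episode above 0.02 m).
It also fails if it takes over 51 s, if anything falls off the work surface, if the arm or the gripper's body presses on something with over 40 N, if the wrist force passes 120 N, or if a joint passes its speed limit or range.

ROBOT

A 6-joint arm with a two-finger parallel gripper is mounted at the origin on a cart in front of the work surface, level with it; the furniture and walls round the work are solid. World frame = base frame: x ahead of the robot, y to its left, z up, the work surface at z = 0. Lengths are in m, angles in rad, forces in N, time in s.
With the tool pointing down it reaches from about 0.3 to 0.875 m from the base axis. Payload 6.4 kg.
Tool frame: the origin (TCP) lies between the finger pads; the fingertips stand ctrl.tip_extent ahead of it and the grasp point (between the pads) is the TCP (ctrl.tip_extent is the distance from the TCP to the fingertips, in m); z points along the fingers, y is the line along which they close (so a half turn about z gives the same grasp; the last joint's range is limited). The gripper opens to 85 mm and grips with 20 to 120 N. Pads are 22 mm wide; open, the fingers measure 114 mm over their backs; the gripper's body (76 mm by 85 mm) begins 54 mm behind the grasp point. The pads swing forward as they close: fully open they stand 13 mm farther back than shut.
Start: joints at [-1.317, 0.181, 1.607, -0, 1.354, -0.206], TCP at [0.255, -0.515, 0.25] pointing down, gripper open.
Joint ranges: [-2.99, 2.99], [-0.89, 2.07], [0.3, 2.58], [-1.14, 4.28], [0, 2.63], [-3.12, 3.12]. Speed limits (rad/s): [2.57, 2.57, 3.01, 3.14, 3.14, 3.14].

INTERFACE

Orientations are given as a unit quaternion [w, x, y, z].
In Python, from bench import ctrl gives the robot as it stands.
- The arm moves only by the tool send_rows, never from a script. Its arguments are lists of equal length, an entry for each row: "dr": the turn, a rotation vector about the tool's x, y, z in units of 6 degrees (1.0 is 6 degrees), a list of three; "xyz": the shift along the tool's x, y, z in cm, a list of three; "jaw": the opening in per cent of the stroke, from 0 (shut) to 100 (fully open). In form: {"dr": [[wx, wy, wz], ...], "xyz": [[dx, dy, dz], ...], "jaw": [jaw, ...]}. A call has exactly 8 rows; each row is the pose to reach, as a shift and turn from the pose commanded when the call began, along the tool's axes at that moment; what a row does not reach only later rows make up. A row lasts 1/8 s, in which the tool goes at most 62.5 mm and 10.7 degrees, less where a joint would pass 70% of its speed; a pose out of reach is approached as far as the arm can. A call with a gripper value outside its range is refused whole. The fingers move at their own pace and stop on an object; the grip force is fixed at half the most. Time passes only in rows, so rows that repeat a pose let the fingers close, or fill a call up. It gives the time, the measured TCP pose, the force, the opening and the grip force at its end, in the units of the state.
- ctrl.get_obs(): the state, without advancing time (a new reading comes with each control period).
- ctrl.camera(name): name is "side" or "top" or "wrist"; returns the picture (420x560x3 uint8, red, green, blue); there is no depth.
- ctrl.calibration(name): a dict with "camera_matrix" (3x3 intrinsics, pixels), "world_from_camera" (4x4, takes a point from camera to world coordinates). Camera axes: x right, y up, looking along -z (the intrinsics and any distortion apply to the point x, -y, -z); pixel columns grow to the right and rows downward; lengths in m; the calibration is good to about 2 mm. A picture is of the moment at which its call begins: read the wrist's pose just before it. calibration takes no time and is no camera call; for the wrist camera it gives the pose at the moment of the call.
- ctrl.hand_in(): hands the job in; it is judged then, once.
The state is a dict: "time_s": time; "q": joint angles; "dq": joint speeds; "joint_efforts": joint torques, N m; "eef_pos": TCP position; "eef_rot": TCP orientation; "wrist_force": force on the tool from outside, world axes, zero at the start; "torque": the same for the moment, N m; "opening": opening from 0.0 (shut) to 1.0 (fully open); "grasp_force": force on a finger pad.
Only numpy, scipy, OpenCV 4.12 (cv2) and the standard library are available. Lean on these libraries where they do the work, as an engineer would, in place of code of your own. Each camera call takes 0.05 s, during which the arm holds its last target. There are 200 camera calls.

## Working session

There is one attempt and no reset: what is moved stays moved. The work goes in short steps, Python scripts to look and compute and a tool call to move; the robot and the scene stay as the last step left them, time stands still between calls to the robot, and variables do not carry over. Pictures are saved under pics/ and viewed, at most 14 in all, crops included, and the job is handed in when it is done.

Besides the shell and the picture viewer there is one more tool, called after ">>>" as a command line: name --argument value ..., lists and objects as JSON in quotes. send_rows: Moves the arm, as the interface text tells. Its arguments: {"type":"object","properties":{"dr":{"type":"array","items":{"type":"array","items":{"type":"number"}}},"xyz":{"type":"array","items":{"type":"array","items":{"type":"number"}}},"jaw":{"type":"array","items":{"type":"number"}}},"required":["dr","xyz","jaw"]}

```bash
mkdir -p pics; python3 - <<'E'
from bench import ctrl
import cv2
o=ctrl.get_obs();print(o['time_s'],o['eef_pos'],o['eef_rot'],o['opening'],ctrl.tip_extent)
for n in("top","side"):
    cv2.imwrite(f"pics/{n}0.png",ctrl.camera(n)[:,:,::-1]);c=ctrl.calibration(n);print(n,c)
E
```

```text
0.0 [ 0.25503702 -0.51476577  0.24937433] [-8.71092166e-04  9.73687309e-01  2.27886517e-01 -3.16003445e-05] 0.9962799481150577 0.019
top {'camera_matrix': array([[398.10916733,   0.        , 278.00183273],
       [  0.        , 398.10916733, 214.17069121],
       [  0.        ,   0.        ,   1.        ]]), 'world_from_camera': array([[ 0.02389164,  0.99094249, -0.13214451,  0.3696151 ],
       [-0.99965969,  0.02506551,  0.00722666, -0.09342624],
       [ 0.01047347,  0.13192688,  0.99120412,  0.89323398],
       [ 0.        ,  0.        ,  0.        ,  1.        ]])}
side {'camera_matrix': array([[400.43065391,   0.        , 277.50659562],
       [  0.        , 400.43065391, 205.59396021],
       [  0.        ,   0.        ,   1.        ]]), 'world_from_camera': array([[-0.96232809,  0.15645831, -0.22236332,  0.29569636],
       [-0.27177393, -0.52954348,  0.80356869,  0.57183194],
       [ 0.00797395,  0.83372927,  0.55211585,  0.53169276],
       [ 0.        ,  0.        ,  0.        ,  1.        ]])}
```

View pics/top0.png

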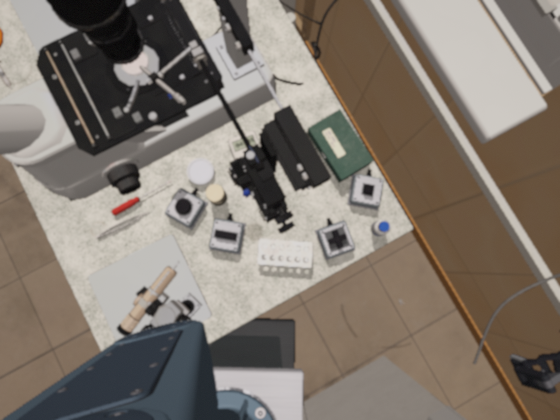

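View pics/side0.png

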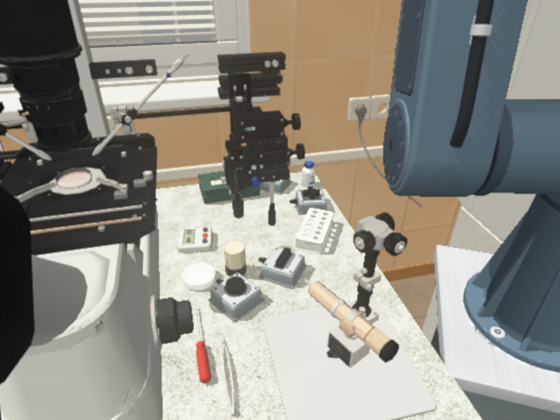

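The top view shows the round key near px (184,207), bar (227,235), cross (336,239) and square (368,190). The dish is at (200,172), can (215,194), rack (285,257) and bottle (382,228). The side view agrees. I'll enlarge the top view to measure these.

```bash
python3 - <<'E'
import cv2,numpy as np
im=cv2.imread("pics/top0.png")
a=cv2.resize(im[150:270,155:255],None,fx=4,fy=4,interpolation=cv2.INTER_CUBIC)
b=cv2.resize(im[150:270,310:410],None,fx=4,fy=4,interpolation=cv2.INTER_CUBIC)
cv2.imwrite("pics/crop.png",np.hstack([a,b]))
E
cat > h.py <<'E'
import numpy as np
from bench import ctrl
def px2w(n,u,v,z):
    c=ctrl.calibration(n);K=c["camera_matrix"];T=c["world_from_camera"]
    d=np.linalg.inv(K)@[u,v,1];d=T[:3,:3]@[d[0],-d[1],-d[2]]
    return (T[:3,3]+d*(z-T[2,3])/d[2]).round(4)
E
```

```text
(no output)
```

View pics/crop.png

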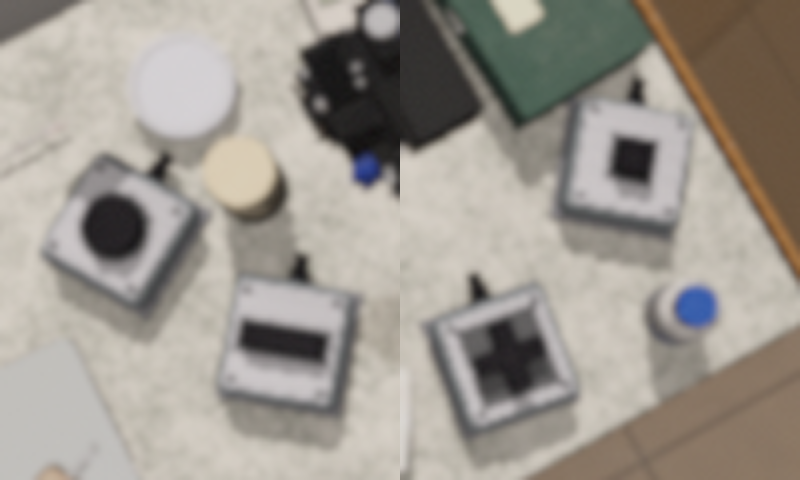

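The crop shows the key tops: round (113,226), bar (283,340) with ends (241,333) and (326,348), square (633,158) and cross (512,357). The can top is at (241,173), the dish (183,88) and the bottle cap (695,307).

```bash
python3 - <<'E'
from h import *
T=lambda x,y,o:(o+(x+.5)/4-.5,150+(y+.5)/4-.5)
for n,x,y,o,z in [("round",113,226,155,.044),("roundL",81,226,155,.044),("roundR",145,226,155,.044),("bar",283,340,155,.044),("barA",241,333,155,.044),("barB",326,348,155,.044),("square",233,158,310,.044),("cross",112,357,310,.044),("can",241,173,155,.061),("dish",183,88,155,.018),("bottle",295,307,310,.065)]:
    print(n,px2w("top",*T(x,y,o),z))
for n,u,v in (("round",235,284),("bar",283,256)): print("side",n,px2w("side",u,v,.044))
print("rack",px2w("top",286,250,.03))
from scipy.spatial.transform import Rotation as R
o=ctrl.get_obs();q=o['eef_rot'];print(R.from_quat([*q[1:],q[0]]).as_matrix().round(3))
E
```

```text
round [0.4951 0.1055 0.044 ]
roundL [0.4947 0.1227 0.044 ]
roundR [0.4956 0.0883 0.044 ]
bar [0.436  0.0116 0.044 ]
barA [0.4391 0.0342 0.044 ]
barB [ 0.4323 -0.0114  0.044 ]
square [ 0.5427 -0.2938  0.044 ]
cross [ 0.4328 -0.2283  0.044 ]
can [0.5227 0.0354 0.061 ]
dish [0.5782 0.0767 0.018 ]
bottle [ 0.4598 -0.3209  0.065 ]
side round [0.4958 0.1149 0.044 ]
side bar [0.4363 0.022  0.044 ]
rack [ 0.407  -0.1189  0.03  ]
[[ 0.896  0.444 -0.   ]
 [ 0.444 -0.896  0.002]
 [ 0.    -0.002 -1.   ]]
```

```bash
python3 - <<'E'
from h import *
import cv2
def P(n):
    c=ctrl.calibration(n);M=np.linalg.inv(c["world_from_camera"]);return c["camera_matrix"]@np.diag([1,-1,-1])@M[:3]
A,B=P("top"),P("side")
for n,t,s in [("round",(183,206.),(235,283.)),("blueknob",(246,192),(256,184)),("lowerend",(285,226),(271,220)),("clamp",(180,310),(380,237)),("manip front knob a",(286,212),(297,150)),("manip front knob b",(286,212),(297,122))]:
    X=cv2.triangulatePoints(A,B,np.array(t,float),np.array(s,float)).ravel();X=X[:3]/X[3]
    r=B@[*X,1];print(n,X.round(3),(r[:2]/r[2]-s).round(1))
im=cv2.imread("pics/side0.png")
cv2.imwrite("pics/crop2.png",cv2.resize(im[40:310,170:420],None,fx=2.2,fy=2.2,interpolation=cv2.INTER_CUBIC))
E
```

```text
round [0.498 0.107 0.038] [0.8 0.2]
blueknob [ 0.508 -0.038  0.153] [-0.7 -0.1]
lowerend [ 0.479 -0.112  0.023] [8.8 1. ]
clamp [0.282 0.072 0.161] [-5.3 -0.3]
manip front knob a [ 0.457 -0.114  0.196] [-4.8 -0.9]
manip front knob b [ 0.454 -0.112  0.254] [-2.5 -0.5]
```

View pics/crop2.png

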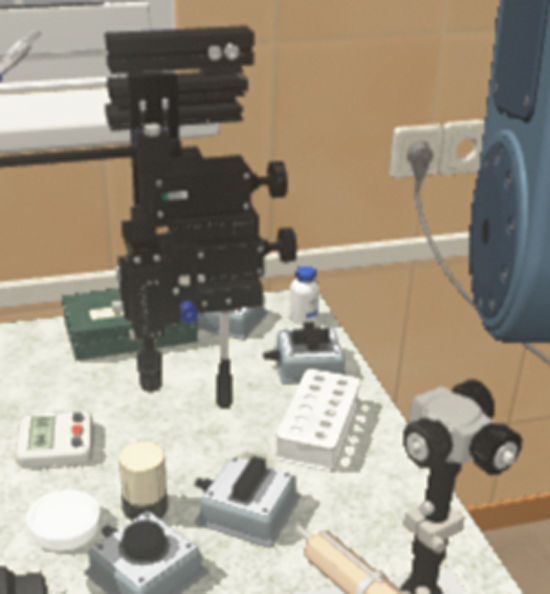

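The side crop shows the clamp on its post at about (460,430). That post top triangulates to x 0.28, y 0.07, z about 0.18, so I'll keep high there. I'll swing the arm round in front of the manipulator with the jaws shut.

>>> send_rows --dr '[[0,0,-1],[0,0,-2.5],[0,0,-4],[0,0,-5.5],[0,0,-7],[0,0,-8.5],[0,0,-9.5],[0,0,-9.5]]' --xyz '[[2,-3,-3],[6,-8,-6],[10,-13,-8],[14,-18.5,-8],[18,-24,-8],[22,-29.5,-8],[25,-33.5,-8],[25,-33.5,-8]]' --jaw '[0,0,0,0,0,0,0,0]'

```text
time_s: 1.1
eef_pos: [0.3305, -0.101, 0.3302]
eef_rot: [0.0, 0.745, 0.667, 0.0]
wrist_force: [-0.6, -0.9, -0.0]
opening: 0.002
grasp_force: 0.0
```

```bash
cat >> h.py <<'E'
from scipy.spatial.transform import Rotation as R
def rot(o): q=o['eef_rot'];return R.from_quat([*q[1:],q[0]])
def go(p,o=None):
    "world TCP target -> tool shift in cm"
    o=o or ctrl.get_obs();return (100*rot(o).inv().apply(np.array(p)-o['eef_pos'])).round(2)
E
python3 - <<'E'
from h import *
import cv2
o=ctrl.get_obs();print(o['time_s'],o['eef_pos'],o['q'].round(2),o['opening'],o['wrist_force'].round(1));print(rot(o).as_matrix().round(3))
a=ctrl.camera("top");b=ctrl.camera("side")
a=cv2.resize(a,(400,300));b=cv2.resize(b,(400,300))
cv2.imwrite("pics/two.png",np.hstack([a,b])[:,:,::-1])
E
```

```text
1.1 [ 0.33050211 -0.10101256  0.33022777] [-0.65 -0.45  2.01  0.    1.59 -0.53] 0.002429153148045011 [-0.6 -0.9 -0. ]
[[ 0.11   0.994  0.001]
 [ 0.994 -0.11   0.   ]
 [ 0.     0.001 -1.   ]]
```

View pics/two.png

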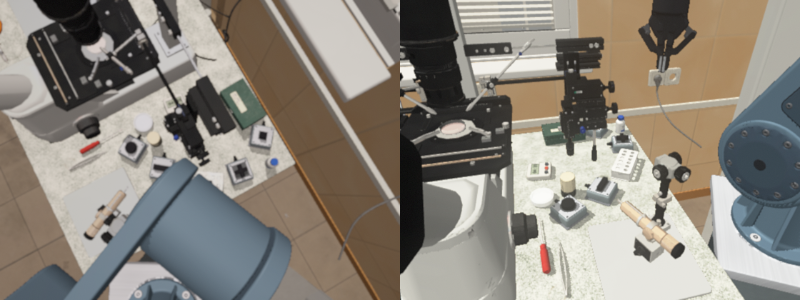

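```bash
python3 - <<'E'
from h import *
import cv2
def pr(n,X):
    c=ctrl.calibration(n);r=c["camera_matrix"]@np.diag([1,-1,-1])@np.linalg.inv(c["world_from_camera"])[:3]@[*X,1];return (r[:2]/r[2]).round()
for z in(.33,.45,.55,.65):print(z,pr("top",(.33,-.101,z)),pr("top",(.33-.119*.6,-.101-.119*.8,z)))
o=ctrl.get_obs();J=o['q']
a=ctrl.camera("top");cv2.imwrite("pics/t2.png",a[150:420,:,::-1])
E
```

```text
0.33 [279. 296.] [347. 351.]
0.45 [280. 304.] [367. 374.]
0.55 [282. 315.] [396. 407.]
0.65 [285. 335.] [449. 468.]
```

View pics/t2.png

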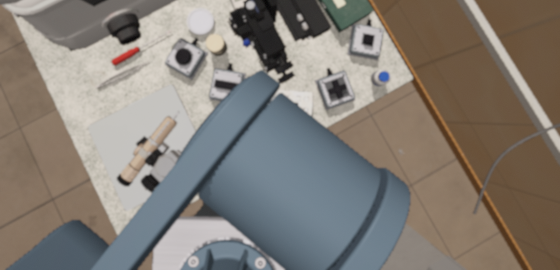

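The picture shows a wide wrist cylinder at about (300,160) sitting roughly above the hand. It would be near the manipulator when pressing, so I'll lean the hand back towards the robot there. Yaw first.

>>> send_rows --dr '[[0,0,1.75],[0,0,3.5],[0,0,5.25],[0,0,7],[0,0,8.75],[0,0,10.5],[0,0,12.25],[0,0,14]]' --xyz '[[2,0.2,0],[5,0.5,0],[8,0.8,0],[11,1.2,0],[14,1.6,0],[17,2,0],[18,2,0],[18,2,0]]' --jaw '[0,0,0,0,0,0,0,0]'

```text
time_s: 2.25
eef_pos: [0.3717, 0.0718, 0.3298]
eef_rot: [0.0, 1.0, -0.009, -0.001]
wrist_force: [-0.1, -0.1, 0.4]
opening: -0.005
grasp_force: 0.0
```

>>> send_rows --dr '[[0,0.7,0],[0,1.4,0],[0,2.1,0],[0,2.8,0],[0,3.5,0],[0,4,0],[0,4,0],[0,4,0]]' --xyz '[[1,-0.2,1],[3,-0.5,3],[5,-1,6],[7,-1.5,9],[9,-2,12],[11,-2.3,15],[12,-2.5,17],[12,-2.5,18]]' --jaw '[0,0,0,0,0,0,0,0]'

```text
time_s: 3.25
eef_pos: [0.4915, 0.0945, 0.1486]
eef_rot: [0.002, 0.978, -0.006, 0.207]
wrist_force: [0.3, -0.2, -0.2]
opening: -0.003
grasp_force: 0.0
```

```bash
python3 - <<'E'
from h import *
import cv2
o=ctrl.get_obs();print(o['time_s'],o['eef_pos'],o['q'].round(2),o['wrist_force'].round(1));print(rot(o).as_matrix().round(3))
b=ctrl.camera("side");w=ctrl.camera("wrist")
cv2.imwrite("pics/sw.png",np.hstack([cv2.resize(b[60:360,150:550],(400,300)),cv2.resize(w,(400,300))])[:,:,::-1])
# tip contact edge (tool -x side, 11mm) for shut fingers
M=rot(o).as_matrix();e=M@[-.011,0,ctrl.tip_extent];print("edge offset",e.round(4))
for n,p in(("round",(.495,.1055,.055)),("bar",(.436,.016,.055))):print(n,go(np.array(p)-e,o))
E
```

```text
3.25 [0.49152618 0.09454287 0.14857099] [-0.06 -0.1   2.18  0.03  0.64  1.51] [ 0.3 -0.2 -0.2]
[[ 0.915 -0.013  0.404]
 [-0.012 -1.    -0.006]
 [ 0.404  0.    -0.915]]
edge offset [-0.0024  0.     -0.0218]
round [-2.38 -1.1   6.79]
bar [-7.67  7.92  4.46]
```

View pics/sw.png

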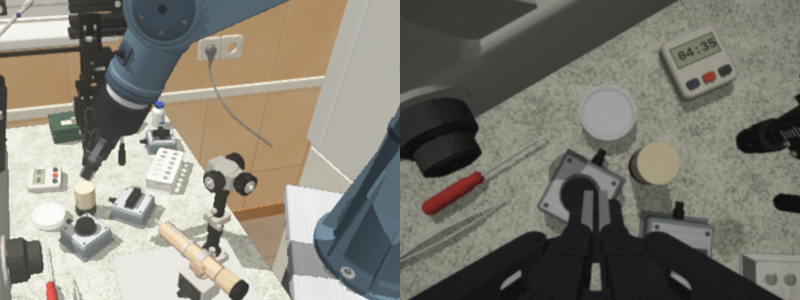

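The wrist view shows the shut fingertips pointing at the round key near (580,190), and the side view shows the arm clear of everything. Next I descend to just above the round key.

>>> send_rows --dr '[[0,0,0],[0,0,0],[0,0,0],[0,0,0],[0,0,0],[0,0,0],[0,0,0],[0,0,0]]' --xyz '[[-0.3,-0.4,1],[-0.6,-0.8,2],[-1,-1.1,3],[-1.4,-1.1,4],[-1.8,-1.1,5],[-2.1,-1.1,6],[-2.4,-1.1,6.8],[-2.4,-1.1,6.8]]' --jaw '[0,0,0,0,0,0,0,0]'

```text
time_s: 4.35
eef_pos: [0.4969, 0.1068, 0.0775]
eef_rot: [0.001, 0.978, -0.006, 0.207]
wrist_force: [-0.0, 0.8, 0.4]
opening: 0.0
grasp_force: 0.0
```

```bash
python3 - <<'E'
from h import *
import cv2
w=ctrl.camera("wrist");s=ctrl.camera("side")
cv2.imwrite("pics/w2.png",np.hstack([w[180:420,100:500],cv2.resize(s[200:320,150:350],(400,240),interpolation=cv2.INTER_CUBIC)])[:,:,::-1])
o=ctrl.get_obs();print(o['eef_pos'],o['wrist_force'].round(1),px2w("wrist",249,263,.044))
E
```

```text
[0.49751978 0.10686609 0.0784275 ] [-0.1 -0.2  0.5] [0.5145 0.1198 0.044 ]
```

View pics/w2.png

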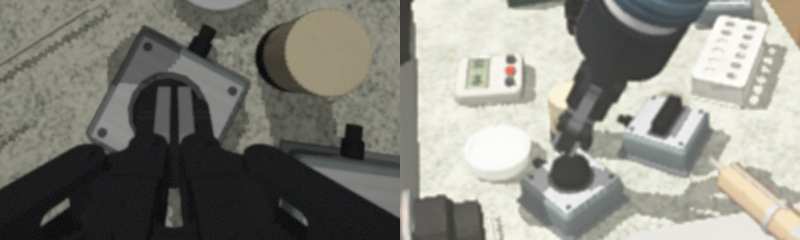

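The tips are over the round key in both views. Pressing down in small steps.

>>> send_rows --dr '[[0,0,0],[0,0,0],[0,0,0],[0,0,0],[0,0,0],[0,0,0],[0,0,0],[0,0,0]]' --xyz '[[-0.1,0,0.23],[-0.2,0,0.46],[-0.3,0,0.69],[-0.36,0,0.82],[-0.42,0,0.96],[-0.48,0,1.1],[-0.54,0,1.23],[-0.57,0,1.28]]' --jaw '[0,0,0,0,0,0,0,0]'

```text
time_s: 5.45
eef_pos: [0.4975, 0.1069, 0.0644]
eef_rot: [0.001, 0.978, -0.006, 0.208]
wrist_force: [0.2, -0.2, 2.6]
opening: 0.001
grasp_force: 1.2
```

>>> send_rows --dr '[[0,0,0],[0,0,0],[0,0,0],[0,0,0],[0,0,0],[0,0,0],[0,0,0],[0,0,0]]' --xyz '[[-0.03,0,0.07],[-0.06,0,0.14],[-0.09,0,0.21],[-0.12,0,0.28],[-0.15,0,0.34],[-0.18,0,0.41],[-0.2,0,0.46],[-0.2,0,0.46]]' --jaw '[0,0,0,0,0,0,0,0]'

```text
time_s: 6.45
eef_pos: [0.4975, 0.1069, 0.0593]
eef_rot: [0.001, 0.978, -0.006, 0.208]
wrist_force: [-0.6, -0.0, 2.3]
opening: -0.002
grasp_force: 0.8
```

>>> send_rows --dr '[[0,0,0],[0,0,0],[0,0,0],[0,0,0],[0,0,0],[0,0,0],[0,0,0],[0,0,0]]' --xyz '[[-0.01,0,0.02],[-0.02,0,0.04],[-0.03,0,0.06],[-0.04,0,0.08],[-0.05,0,0.1],[-0.06,0,0.12],[-0.06,0,0.13],[-0.06,0,0.13]]' --jaw '[0,0,0,0,0,0,0,0]'

```text
time_s: 7.45
eef_pos: [0.4975, 0.1069, 0.058]
eef_rot: [0.001, 0.978, -0.006, 0.208]
wrist_force: [0.3, -0.6, 2.8]
opening: -0.0
grasp_force: 1.1
```

>>> send_rows --dr '[[0,0,0],[0,0,0],[0,0,0],[0,0,0],[0,0,0],[0,0,0],[0,0,0],[0,0,0]]' --xyz '[[-0.01,0,0.02],[-0.02,0,0.04],[-0.03,0,0.06],[-0.04,0,0.08],[-0.04,0,0.09],[-0.04,0,0.09],[-0.04,0,0.09],[-0.04,0,0.09]]' --jaw '[0,0,0,0,0,0,0,0]'

```text
time_s: 8.45
eef_pos: [0.4974, 0.1069, 0.057]
eef_rot: [0.001, 0.978, -0.006, 0.208]
wrist_force: [0.9, 1.3, 2.4]
opening: -0.002
grasp_force: 1.0
```

The key followed for more than 7 mm at about 3 N, so the round key is down. Lift and move over the bar.

>>> send_rows --dr '[[0,0,0],[0,0,0],[0,0,0],[0,0,0],[0,0,0],[0,0,0],[0,0,0],[0,0,0]]' --xyz '[[0.8,0,-1.8],[1.6,0,-3.6],[0.3,2,-4.2],[-1,4.3,-4.8],[-2.4,6.7,-5.4],[-3.7,9.2,-6],[-4,9.2,-5.3],[-4.4,9.2,-4.4]]' --jaw '[0,0,0,0,0,0,0,0]'

```text
time_s: 9.45
eef_pos: [0.4385, 0.0156, 0.0789]
eef_rot: [0.001, 0.978, -0.006, 0.208]
wrist_force: [0.9, 1.1, 0.2]
opening: -0.001
grasp_force: 0.0
```

```bash
python3 - <<'E'
from h import *
import cv2
w=ctrl.camera("wrist");s=ctrl.camera("side")
cv2.imwrite("pics/w3.png",np.hstack([w[180:420,100:500],cv2.resize(s[200:320,170:370],(400,240),interpolation=cv2.INTER_CUBIC)])[:,:,::-1])
o=ctrl.get_obs();print(o['time_s'],o['eef_pos'],o['wrist_force'].round(1))
E
```

```text
9.55 [0.43734789 0.01644788 0.07761924] [ 0.7  0.3 -0.5]
```

View pics/w3.png

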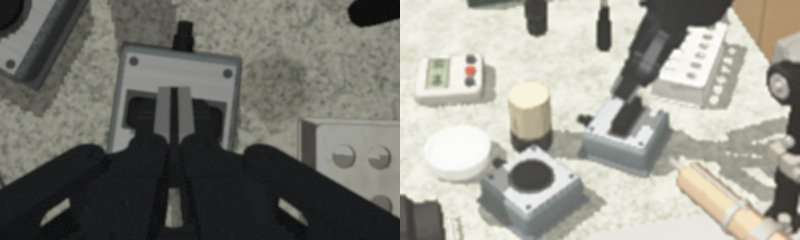

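The side view shows the round key nearly flush with its housing, and the tips over the bar. Pressing the bar.

>>> send_rows --dr '[[0,0,0],[0,0,0],[0,0,0],[0,0,0],[0,0,0],[0,0,0],[0,0,0],[0,0,0]]' --xyz '[[-0.1,0,0.23],[-0.2,0,0.46],[-0.3,0,0.69],[-0.38,0,0.87],[-0.44,0,1.01],[-0.5,0,1.14],[-0.56,0,1.28],[-0.6,0,1.37]]' --jaw '[0,0,0,0,0,0,0,0]'

```text
time_s: 10.55
eef_pos: [0.4385, 0.0155, 0.0643]
eef_rot: [0.001, 0.978, -0.006, 0.208]
wrist_force: [-1.3, 0.4, 2.5]
opening: 0.003
grasp_force: 1.2
```

>>> send_rows --dr '[[0,0,0],[0,0,0],[0,0,0],[0,0,0],[0,0,0],[0,0,0],[0,0,0],[0,0,0]]' --xyz '[[-0.03,0,0.07],[-0.06,0,0.14],[-0.09,0,0.21],[-0.12,0,0.28],[-0.15,0,0.34],[-0.16,0,0.37],[-0.16,0,0.37],[-0.16,0,0.37]]' --jaw '[0,0,0,0,0,0,0,0]'

```text
time_s: 11.55
eef_pos: [0.4385, 0.0155, 0.0603]
eef_rot: [0.001, 0.978, -0.006, 0.208]
wrist_force: [0.5, -0.6, 1.7]
opening: -0.007
grasp_force: 0.8
```

>>> send_rows --dr '[[0,0,0],[0,0,0],[0,0,0],[0,0,0],[0,0,0],[0,0,0],[0,0,0],[0,0,0]]' --xyz '[[-0.02,0,0.04],[-0.04,0,0.08],[-0.06,0,0.13],[-0.08,0,0.18],[-0.1,0,0.23],[-0.12,0,0.27],[-0.12,0,0.27],[-0.12,0,0.27]]' --jaw '[0,0,0,0,0,0,0,0]'

```text
time_s: 12.55
eef_pos: [0.4384, 0.0155, 0.0573]
eef_rot: [0.001, 0.978, -0.006, 0.208]
wrist_force: [-0.0, 0.2, 0.9]
opening: 0.007
grasp_force: 0.7
```

The bar is down by the same measure. I'll retreat along the tool axis, then look.

>>> send_rows --dr '[[0,0,0],[0,0,0],[0,0,0],[0,0,0],[0,0,0],[0,0,0],[0,0,0],[0,0,0]]' --xyz '[[0.4,0,-1],[0.6,0,-3],[0.4,0,-6],[0,0,-10],[-0.3,0,-14],[-0.7,0,-18],[-1,0,-20],[-1,0,-20]]' --jaw '[0,0,0,0,0,0,0,0]'

```text
time_s: 13.55
eef_pos: [0.3484, 0.016, 0.238]
eef_rot: [0.003, 0.978, -0.006, 0.21]
wrist_force: [0.4, -0.3, -0.1]
opening: 0.001
grasp_force: 0.0
```

>>> send_rows --dr '[[0,0,0],[0,0,0],[0,0,0],[0,0,0],[0,0,0],[0,0,0],[0,0,0],[0,0,0]]' --xyz '[[0,2,0],[0,6,0],[0,10,0],[0,15,0],[0,20,0],[0,25,0],[0,29,0],[0,30,0]]' --jaw '[0,0,0,0,0,0,0,0]'

```text
time_s: 14.55
eef_pos: [0.344, -0.285, 0.2343]
eef_rot: [-0.0, 0.978, -0.007, 0.207]
wrist_force: [-0.0, -0.3, -0.2]
opening: 0.004
grasp_force: 0.0
```

```bash
python3 - <<'E'
from h import *
import cv2
w=ctrl.camera("wrist");s=ctrl.camera("side")
cv2.imwrite("pics/w4.png",np.hstack([cv2.resize(w,(400,300)),cv2.resize(s[180:330,170:370],(400,300),interpolation=cv2.INTER_CUBIC)])[:,:,::-1])
o=ctrl.get_obs();print(o['time_s'],o['eef_pos'],o['q'].round(2),o['wrist_force'].round(1));print(rot(o).as_matrix().round(3))
E
```

```text
14.65 [ 0.34427286 -0.28329868  0.23454014] [-1.24 -0.31  2.15  0.43  1.18  0.21] [ 0.2 -0.   0.1]
[[ 0.914 -0.013  0.405]
 [-0.013 -1.    -0.002]
 [ 0.405 -0.003 -0.914]]
```

View pics/w4.png

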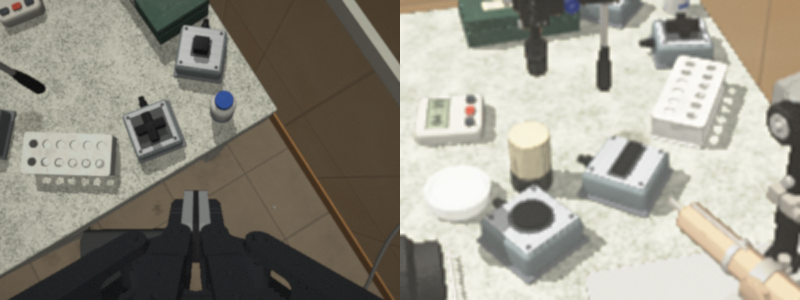

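Both keys are down: in the side view the round at (530,215) and the bar at (627,158) sit low. The wrist view shows the square key at (201,45), the bottle at (223,105) and the cross at (152,128). I'll compare the square's position with the top-view measurement.

```bash
python3 - <<'E'
from h import *
print(px2w("wrist",281.5,63,.044),px2w("wrist",313,140,.065),px2w("wrist",213,178,.044))
o=ctrl.get_obs();print(go((.5454,-.294,.17)),go((.5454,-.294,.079)))
E
```

```text
[ 0.5435 -0.2914  0.044 ] [ 0.4621 -0.317   0.065 ] [ 0.4341 -0.2271  0.044 ]
[15.78  0.84 14.06] [12.09  0.87 22.38]
```

The wrist and top measurements agree within 3 mm.

>>> send_rows --dr '[[0,0,0],[0,0,0],[0,0,0],[0,0,0],[0,0,0],[0,0,0],[0,0,0],[0,0,0]]' --xyz '[[2.5,0.2,1.1],[6,0.4,2.7],[10,0.6,4.5],[14,0.7,6.5],[17,0.8,8.5],[17,0.8,11],[15.8,0.8,14],[15.8,0.8,14]]' --jaw '[0,0,0,0,0,0,0,0]'

```text
time_s: 15.65
eef_pos: [0.5443, -0.2901, 0.1691]
eef_rot: [-0.002, 0.979, -0.005, 0.206]
wrist_force: [0.2, -0.5, -0.7]
opening: 0.003
grasp_force: 0.0
```

>>> send_rows --dr '[[0,0,0],[0,0,0],[0,0,0],[0,0,0],[0,0,0],[0,0,0],[0,0,0],[0,0,0]]' --xyz '[[-0.5,0,1.2],[-1,0,2.4],[-1.6,0,3.7],[-2.2,0,5],[-2.8,0,6.3],[-3.3,0,7.5],[-3.7,0,8.3],[-3.7,0,8.3]]' --jaw '[0,0,0,0,0,0,0,0]'

```text
time_s: 16.65
eef_pos: [0.5453, -0.2933, 0.0804]
eef_rot: [0.001, 0.978, -0.006, 0.207]
wrist_force: [-0.6, -0.2, -0.2]
opening: 0.001
grasp_force: 0.0
```

```bash
python3 - <<'E'
from h import *
import cv2
w=ctrl.camera("wrist");s=ctrl.camera("top")
cv2.imwrite("pics/w5.png",np.hstack([w[120:420,100:500],cv2.resize(s[140:290,270:470],(400,300),interpolation=cv2.INTER_CUBIC)])[:,:,::-1])
o=ctrl.get_obs();print(o['time_s'],o['eef_pos'],o['wrist_force'].round(1),go((.5454,-.293,.079)))
E
```

```text
16.75 [ 0.54588092 -0.29388313  0.08169555] [-0.1  0.2 -0.6] [-0.15 -0.09  0.23]
```

View pics/w5.png

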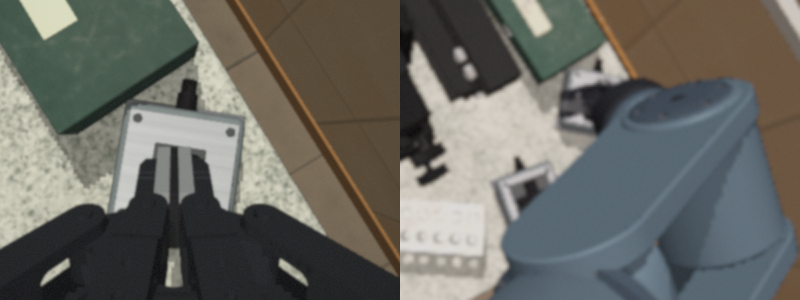

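The tips sit over the small square key at about (180,155), and everything is clear around them. Pressing.

>>> send_rows --dr '[[0,0,0],[0,0,0],[0,0,0],[0,0,0],[0,0,0],[0,0,0],[0,0,0],[0,0,0]]' --xyz '[[-0.1,0,0.23],[-0.2,0,0.46],[-0.3,0,0.69],[-0.4,0,0.92],[-0.48,0,1.1],[-0.56,0,1.28],[-0.62,0,1.42],[-0.66,0,1.5]]' --jaw '[0,0,0,0,0,0,0,0]'

```text
time_s: 17.75
eef_pos: [0.5457, -0.2937, 0.065]
eef_rot: [0.001, 0.978, -0.006, 0.208]
wrist_force: [0.2, 0.0, -1.2]
opening: 0.003
grasp_force: 0.0
```

>>> send_rows --dr '[[0,0,0],[0,0,0],[0,0,0],[0,0,0],[0,0,0],[0,0,0],[0,0,0],[0,0,0]]' --xyz '[[-0.03,0,0.07],[-0.06,0,0.14],[-0.09,0,0.21],[-0.12,0,0.28],[-0.15,0,0.34],[-0.16,0,0.37],[-0.16,0,0.37],[-0.16,0,0.37]]' --jaw '[0,0,0,0,0,0,0,0]'

```text
time_s: 18.75
eef_pos: [0.5458, -0.2937, 0.061]
eef_rot: [0.001, 0.978, -0.006, 0.208]
wrist_force: [-0.7, 0.3, 1.4]
opening: -0.002
grasp_force: 0.9
```

>>> send_rows --dr '[[0,0,0],[0,0,0],[0,0,0],[0,0,0],[0,0,0],[0,0,0],[0,0,0],[0,0,0]]' --xyz '[[-0.02,0,0.05],[-0.04,0,0.09],[-0.06,0,0.14],[-0.08,0,0.19],[-0.1,0,0.24],[-0.12,0,0.28],[-0.15,0,0.34],[-0.15,0,0.34]]' --jaw '[0,0,0,0,0,0,0,0]'

```text
time_s: 19.75
eef_pos: [0.5458, -0.2937, 0.0572]
eef_rot: [0.001, 0.978, -0.006, 0.208]
wrist_force: [-0.9, 0.0, 1.4]
opening: 0.001
grasp_force: 0.8
```

>>> send_rows --dr '[[0,0,0],[0,0,0],[0,0,0],[0,0,0],[0,0,0],[0,0,0],[0,0,0],[0,0,0]]' --xyz '[[-0.01,0,0.02],[-0.02,0,0.04],[-0.03,0,0.06],[-0.03,0,0.07],[-0.03,0,0.07],[-0.03,0,0.07],[-0.03,0,0.07],[-0.03,0,0.07]]' --jaw '[0,0,0,0,0,0,0,0]'

```text
time_s: 20.75
eef_pos: [0.5458, -0.2937, 0.0566]
eef_rot: [0.001, 0.978, -0.006, 0.208]
wrist_force: [-0.7, 0.3, 2.1]
opening: -0.003
grasp_force: 1.1
```

>>> send_rows --dr '[[0,0,0],[0,0,0],[0,0,0],[0,0,0],[0,0,0],[0,0,0],[0,0,0],[0,0,0]]' --xyz '[[-0.01,0,0.02],[-0.01,0,0.03],[-0.02,0,0.04],[-0.02,0,0.05],[-0.02,0,0.05],[-0.02,0,0.05],[-0.02,0,0.05],[-0.02,0,0.05]]' --jaw '[0,0,0,0,0,0,0,0]'

```text
time_s: 21.75
eef_pos: [0.5459, -0.2937, 0.0564]
eef_rot: [0.001, 0.978, -0.006, 0.208]
wrist_force: [-3.8, 0.9, 7.5]
opening: 0.001
grasp_force: 3.3
```

The force rises to 7.5 N, so the square key has bottomed. Retreating.

>>> send_rows --dr '[[0,0,0],[0,0,0],[0,0,0],[0,0,0],[0,0,0],[0,0,0],[0,0,0],[0,0,0]]' --xyz '[[0.4,0,-1],[1.2,0,-2.8],[2.4,0,-5.6],[4,0,-9],[4,0,-13],[2,0,-17],[0,0,-20],[0,0,-22]]' --jaw '[0,0,0,0,0,0,0,0]'

```text
time_s: 22.75
eef_pos: [0.4551, -0.2928, 0.2591]
eef_rot: [0.002, 0.978, -0.006, 0.208]
wrist_force: [0.2, 0.3, -0.6]
opening: -0.003
grasp_force: 0.0
```

```bash
python3 - <<'E'
from h import *
import cv2
w=ctrl.camera("wrist");s=ctrl.camera("side")
cv2.imwrite("pics/w6.png",np.hstack([cv2.resize(w,(400,300)),cv2.resize(s[130:330,150:417],(400,300),interpolation=cv2.INTER_CUBIC)])[:,:,::-1])
o=ctrl.get_obs();print(o['time_s'],o['eef_pos'],o['wrist_force'].round(1))
E
```

```text
22.85 [ 0.45646854 -0.29398417  0.26075316] [ 0.4 -0.7  0.9]
```

View pics/w6.png

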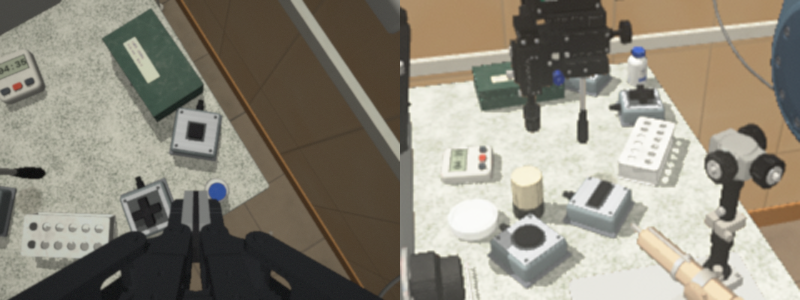

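The square key at (196,130) is now low, the cross is still up, the bystanders stand where they were, and the hand is clear.

```bash
python3 -c "
from bench import ctrl
print(ctrl.hand_in())"
```

```text
the job is handed in; nothing more can be done
None
```

I pressed the round, bar and square keys down in that order, left the cross key up, kept the bystanders in place and the hand clear, and handed the job in at about 23 s of the 51 s; hand-in returned no verdict.

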